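Load the slide magazine into the slide loader

TASK

Load the thin-section slide magazine into the slide loader: stand it upright on its foot, set it on the loader's sill between the flared guides with its open side towards the white housing, and slide it in until the spring catch clicks shut behind it and it stays there by itself. Leave the slide box, eraser and white objective case where they are.

Things in the scene. Friction and masses are not known exactly. Their poses are not given: they have to be found in the camera images.
- magazine: Grey slide magazine, 60 mm wide, 44 mm deep, 105 mm tall when upright, 0.24 to 0.36 kg, full of glass slides. Origin: centre of its foot. z runs from foot to head, x points out of its open side (faces at x = -22 and +22 mm), y across its width (walls at -30 and +30 mm). It starts lying on its back on the bench: x straight up, z level, within 30 degrees of world +y, origin 22 mm above the bench
- magazine_head (a point): Centre of the magazine's head (top) face, 105 mm from the foot. Upright, the top 45 mm of its side walls stay clear above the loader's guides and catch and can be gripped from above
- magazine_front (a point): Centre of the magazine's open side, 22 mm in front of its axis and 52 mm from the foot. This side goes in first and ends close against the housing, so no hand can lean over that side in the loader
- loader: Slide loader (fixed). Origin: on the bench below the seated magazine; x = way of insertion, z up. Base plate 8 mm thick, x = -122 to +102 mm, 136 mm wide. Channel 63 mm wide between guides 12 mm thick, x = -60 to +32 mm, tops 53 mm above the bench. White housing x = +32 to +102 mm, 136 mm wide, 104 mm high. Seated, the magazine's origin is at 0, 0, 8 mm, its axes as the loader's
- loader_sill (a point): Point on top of the base plate at x = -92 mm, y = 0, z = 8 mm of the loader. A magazine stood here is between the flared lead-ins (32 mm high, from x = -60 mm, 63 mm apart, to about x = -100 mm, 87 mm apart) and clear of the catch
- ejector (a joint): Travel (m) of the spring bar at the channel's end, 42 to 58 mm above the bench. It meets the magazine's open side 10 mm before home and pushes it back out with 2 N, rising to 5 N at home (reads about 0.010), so a magazine let go before the catch has clicked may come back. Rubber end stops let the magazine go 3.5 mm beyond home (0.0135)
- catch (a joint): Spring catch, a flat steel lever on the left guide (loader +y), up to 65 mm above the bench; rad: 0 closed, 0.07 to 0.13 while the magazine's wall holds it aside, back to 0 with a click behind the magazine's back. It presses on the wall with 2.5 to 5 N; pushing the magazine past catch and ejector takes about 5 to 15 N, best at the catch's height (about 50 mm)
- catch_nose (a point): Inner corner of the catch's square hook, in the loader at x = -22, y = +25.5, z = 47 mm when closed: the seated magazine's back stands against it. Its ramp begins at x = -26 mm and leaves the channel at about x = -37 mm. The nose hangs 35 to 60 mm above the bench
- slide_box: Green slide box 63 x 84 x 34 mm, origin at the centre of its underside; bystander
- eraser: Eraser with a blue sleeve, 19 x 44 x 12 mm, origin at the centre of its underside; bystander
- objective_case: White objective case, a ribbed cylinder 38 mm across, 57 mm high, origin at the centre of its underside; bystander
Mind the look-alikes: they are no part of the job. Leave any yellow look-alike of the magazine alone.

How it is judged:
By the outcome, as a careful person would: the job done as asked, in the order asked, and still so for the second after the job is handed in, with the robot touching nothing.
It also fails if it takes over 64 s, if anything falls off the work surface, if the arm or the gripper's body presses on something with over 40 N, if the wrist force passes 120 N, or if a joint passes its speed limit or range.

ROBOT

A 6-joint arm with a two-finger parallel gripper is mounted at the origin on a cart in front of the work surface, level with it; the furniture and walls round the work are solid. World frame = base frame: x ahead of the robot, y to its left, z up, the work surface at z = 0. Lengths are in m, angles in rad, forces in N, time in s.
With the tool pointing down it reaches from about 0.425 to 0.95 m from the base axis. Payload 3.5 kg.
Tool frame: the origin (TCP) lies midway between the tips of the shut fingers; the grasp point (between the pads) lies 19 mm behind it (env.grasp_offset is the distance from the TCP to the grasp point, in m); z points along the fingers, y is the line along which they close (so a half turn about z gives the same grasp; the last joint's range is limited). The gripper opens to 85 mm and grips with 20 to 120 N. Pads are 22 mm wide; open, the fingers measure 114 mm over their backs; the gripper's body (76 mm by 85 mm) begins 54 mm behind the grasp point. The pads swing forward as they close: fully open they stand 13 mm farther back than shut.
Start: joints at [-0.15, 0.286, 1.577, -0, 1.279, -0.15], TCP at [0.675, 0, 0.231] pointing down, gripper open.
Joint ranges: [-2.77, 2.77], [-0.9, 2.22], [0.21, 2.48], [-1.53, 4.67], [0.24, 2.81], [-2.84, 2.84]. Speed limits (rad/s): [2.79, 2.79, 3.14, 3.14, 3.14, 3.14].

INTERFACE

Orientations are given as a unit quaternion [w, x, y, z].
In Python, from bench import sense, imaging, ticket, env gives the robot as it stands.
- The arm moves only by the tool jog_arm, never from a script. Its argument "targets" is text: rows parted by semicolons, each of 5 numbers parted by spaces: the shift along the tool's x, y, z in m, then the turn about the tool's z in rad, then the finger opening in m, from 0 to 0.0854. In form: dx dy dz spin grip; .... A call has 1 to 10 rows; each row is the pose to reach, as a shift and turn from the pose commanded when the call began, along the tool's axes at that moment; what a row does not reach only later rows make up. A row lasts 1/12 s, in which the tool goes at most 41.7 mm and 7.16 degrees, less where a joint would pass 70% of its speed; a pose out of reach is approached as far as the arm can. A call with a gripper value outside its range is refused whole. The fingers move at their own pace and stop on an object; the grip force is fixed at half the most. Time passes only in rows, so rows that repeat a pose let the fingers close. It gives the time, the measured TCP pose, the force, the opening and the grip force at its end, in the units of the state.
- sense(): the state, without advancing time (a new reading comes with each control period).
- imaging.snapshot(name): name is "scene" or "side" or "wrist"; returns (picture, depth): 384x512x3 uint8, red, green, blue; 384x512 float32, m along the optical axis (not along the pixel's ray), 0 where there is no reading.
- imaging.camera_info(name): a dict with "vertical_fov" (degrees; the focal length in pixels is half the picture's height over the tangent of half this angle, whatever the lens; pixels are square), "cx", "cy" (the principal point, pixels), "rvec" (rotation vector, rad) and "tvec" (3), from world to camera coordinates, as OpenCV has them. Camera axes: x right, y down, z forward; pixel columns grow to the right and rows downward; lengths in m; the calibration is good to about 2 mm. The wrist camera is an equidistant fisheye: a pixel r from the principal point sees the ray r / f radians off the axis. A picture is of the moment at which its call begins: read the wrist's pose just before it. camera_info takes no time and is no camera call; for the wrist camera it gives the pose at the moment of the call.
- ticket.finish_job(): hands the job in; it is judged then, once.
Trained networks look in the newest picture that a camera, given by its name, has taken for a name from the list of things; names that differ only in an ending like _2 or _b are one class to them, and where a whole thing is asked for, a point or a joint stands for the part that bears it (a point fixed in the world has none). Each returns a list of dicts, best first, with "score" (0 to 1); they miss things now and then, are a little off and sometimes report something else, mostly with a low value. They report only what shows in the picture. A call takes as long as a camera call. They do not tell look-alikes from the thing itself.
- imaging.find_in(camera, name): "bbox" ([left, top, width, height] in pixels, round what is visible of it).
The state is a dict: "time": time; "joint_positions": joint angles; "qd": joint speeds; "joint_efforts": joint torques, N m; "eef_pos": TCP position; "ee_rot": TCP orientation; "force": force on the tool from outside, world axes, zero at the start; "torque": the same for the moment, N m; "opening": finger opening in m; "grasp_force": force on a finger pad.
Only numpy, scipy, OpenCV 4.12 (cv2) and the standard library are available. Lean on these libraries where they do the work, as an engineer would, in place of code of your own. Each camera call takes 0.05 s, during which the arm holds its last target. There are 200 camera calls.

## Working session

There is one attempt and no reset: what is moved stays moved. The work goes in short steps, Python scripts to look and compute and a tool call to move; the robot and the scene stay as the last step left them, time stands still between calls to the robot, and variables do not carry over. Pictures are saved under pics/ and viewed, at most 14 in all, crops included, and the job is handed in when it is done.

Besides the shell and the picture viewer there is one more tool, called after "Emit:" as name(argument=value, ...) on one line, values as JSON. jog_arm: Moves the arm, as the interface text tells. Its arguments: {"type":"object","properties":{"targets":{"type":"string"}},"required":["targets"]}

```bash
ls; mkdir -p pics
cat > h.py <<'E'
import numpy as np, cv2
from bench import sense, imaging, ticket, env
def cam(n):
    i=imaging.camera_info(n); R=cv2.Rodrigues(np.array(i["rvec"],float))[0]; return i,R,np.array(i["tvec"],float).ravel()
def cloud(n,depth,info=None):
    i,R,t=info or cam(n); H,W=depth.shape; f=H/2/np.tan(np.radians(i["vertical_fov"])/2)
    v,u=np.mgrid[:H,:W]; a=(u-i["cx"])/f; b=(v-i["cy"])/f
    if n=="wrist":
        r=np.hypot(a,b)+1e-9; k=np.tan(np.minimum(r,1.5))/r; a=a*k; b=b*k
    P=np.stack([a*depth,b*depth,depth],-1)
    P=(P-t)@R; P[depth<=0]=np.nan; return P
E
python3 - <<'E'
from h import *
s=sense(); print(s["time"],s["eef_pos"],s["ee_rot"],env.grasp_offset)
ims=[]
for n in("scene","side"):
    im,d=imaging.snapshot(n); np.savez("s_"+n,im=im,P=cloud(n,d)); ims.append(im)
    for k in("magazine","loader","slide_box","eraser","objective_case","catch"):
        P=cloud(n,d)
        for r in imaging.find_in(n,k)[:3]:
            x,y,w,h=[int(q) for q in r["bbox"]]; print(n,k,round(r["score"],2),(x,y,w,h),np.nanmedian(P[y:y+h,x:x+w].reshape(-1,3),0).round(3))
cv2.imwrite("pics/a.png",cv2.resize(np.vstack(ims)[:,:,::-1],(400,600))); 
cv2.imwrite("pics/a1.png",ims[0][:,:,::-1]);cv2.imwrite("pics/a2.png",ims[1][:,:,::-1])
E
```

```text
pics
0.0 [6.74337949e-01 1.31949168e-04 2.29924551e-01] [-0.00097413  0.70710752  0.70710501 -0.00071159] 0.0187
scene magazine 0.86 (180, 223, 35, 38) [0.453 0.195 0.02 ]
scene magazine 0.86 (117, 231, 44, 36) [0.538 0.352 0.013]
scene slide_box 0.7 (314, 161, 27, 19) [ 0.541 -0.388  0.022]
scene objective_case 0.79 (322, 191, 12, 17) [ 0.38  -0.246  0.037]
side magazine 0.79 (241, 140, 32, 20) [0.541 0.328 0.021]
side magazine 0.71 (219, 154, 33, 26) [0.463 0.169 0.017]
side magazine 0.69 (236, 171, 105, 70) [ 0.593 -0.195  0.017]
side loader 0.93 (234, 170, 106, 72) [ 0.59  -0.192  0.015]
side eraser 0.44 (222, 254, 22, 14) [ 0.454 -0.336 -0.001]
side eraser 0.15 (292, 202, 10, 9) [ 0.602 -0.183  0.049]
side objective_case 0.62 (195, 217, 13, 31) [ 0.389 -0.272  0.034]
side catch 0.75 (270, 195, 25, 11) [ 0.575 -0.152  0.05 ]
```

View pics/a1.png

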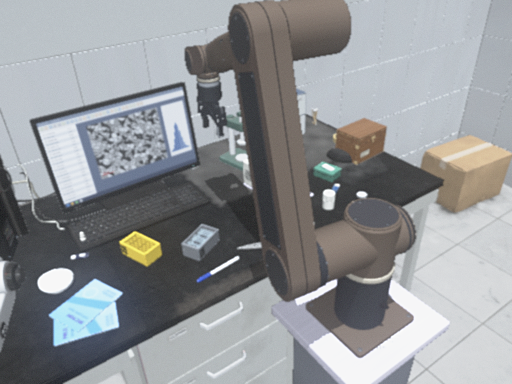

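View pics/a2.png

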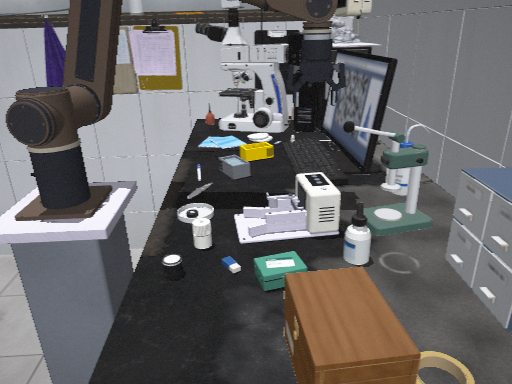

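The grey tray (scene px 197,242; side px 235,167) fits the description. The yellow one (scene 139,249) is the look-alike. The loader's housing is on the far side (+x). I'll look closer with the wrist camera, loader first.

Emit:
jog_arm(targets="-0.04 -0.03 -0.02 0 0.085; -0.08 -0.06 -0.04 0 0.085; -0.11 -0.09 -0.06 0 0.085; -0.14 -0.12 -0.08 0 0.085; -0.14 -0.12 -0.08 0 0.085; -0.14 -0.12 -0.08 0 0.085")

```text
time: 1.2
eef_pos: [0.5536, -0.144, 0.3161]
ee_rot: [0.004, 0.709, 0.706, 0.0]
force: [1.1, -0.8, 1.2]
opening: 0.0848
grasp_force: 0.0
```

Run:
```python
from h import *
c=cam("wrist"); im,d=imaging.snapshot("wrist"); P=cloud("wrist",d,c); np.savez("w1",im=im,P=P); cv2.imwrite("pics/b.png",im[:,:,::-1])
print(c[0],(-c[1].T@c[2]).round(3))
for k in("loader","magazine","catch"):
  for r in imaging.find_in("wrist",k)[:3]:print(k,r)
def hist(P,lo,hi,m):
    q=P.reshape(-1,3); q=q[(abs(q[:,0]-.6)<.2)&(abs(q[:,1]+.19)<.12)&(q[:,2]>lo)&(q[:,2]<hi)]
    print(lo,len(q),cv2.minAreaRect(q[:,:2].astype(np.float32)*1000) if len(q)>5 else '')
S=np.load("s_side.npz")["P"]
for n,Q in(("side",S),("wrist",P)):
    print(n)
    for lo,hi in((.004,.014),(.049,.057),(.098,.11)): hist(Q,lo,hi,n)
    q=Q.reshape(-1,3); g=q[(abs(q[:,0]-.45)<.09)&(abs(q[:,1]-.19)<.09)&(q[:,2]>.03)&(q[:,2]<.06)]
    if len(g)>9: print("mag",len(g),cv2.minAreaRect(g[:,:2].astype(np.float32)*1000),g[:,2].max())
```

```text
{'vertical_fov': 65.70646984690485, 'cx': 253.55132209287717, 'cy': 187.81551408181284, 'rvec': array([-2.85241775,  0.00944605, -0.00737007]), 'tvec': array([-0.55654251, -0.19513053,  0.41712964])} [ 0.553 -0.071  0.459]
loader {'bbox': [192.7, 126.1, 159.1, 107.2], 'score': 0.88}
magazine {'bbox': [242.0, 148.7, 48.4, 18.8], 'score': 0.49}
catch {'bbox': [242.1, 147.4, 49.1, 20.2], 'score': 0.58}
side
0.004 1246 ((600.4901733398438, -184.048828125), (182.13356018066406, 399.2559814453125), 89.56787109375)
0.049 449 ((539.6392822265625, -194.16213989257812), (290.0256652832031, 127.75735473632812), 5.487975120544434)
0.098 667 ((651.9859008789062, -180.2379150390625), (66.7221908569336, 132.25022888183594), 5.051281929016113)
mag 300 ((459.1163330078125, 186.26687622070312), (60.59770965576172, 108.1578140258789), 26.956588745117188) 0.04390323682223743
wrist
0.004 5936 ((600.1837158203125, -166.63653564453125), (399.6631774902344, 193.3062744140625), 0.20914998650550842)
0.049 885 ((535.165771484375, -184.43243408203125), (286.8580627441406, 127.45992279052734), 6.756764888763428)
0.098 5059 ((706.5938720703125, -170.61895751953125), (182.5187225341797, 135.54910278320312), 4.991917610168457)
```

View pics/b.png

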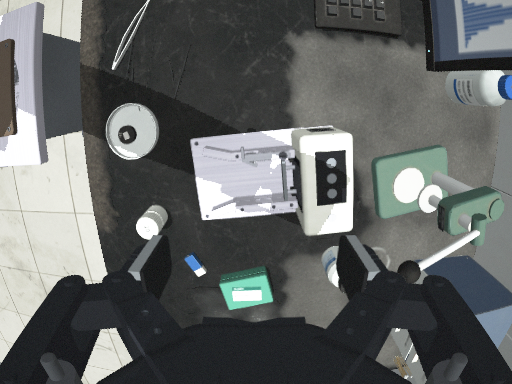

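The wrist picture shows the loader's base plate (px 193–300, 130–220), housing at the right (293–353, 127–235), and the catch at the upper guide (242–290, 150). Next I refine its pose and move above the magazine.

Emit:
jog_arm(targets="0.04 -0.01 0.01 0.1 0.085; 0.08 -0.03 0.02 0.2 0.085; 0.12 -0.04 0.03 0.3 0.085; 0.16 -0.06 0.04 0.4 0.085; 0.20 -0.07 0.05 0.47 0.085; 0.24 -0.08 0.06 0.47 0.085; 0.28 -0.09 0.07 0.47 0.085; 0.31 -0.09 0.08 0.47 0.085; 0.31 -0.09 0.08 0.47 0.085; 0.31 -0.09 0.08 0.47 0.085")

```text
time: 2.23
eef_pos: [0.4633, 0.1729, 0.2291]
ee_rot: [-0.001, 0.851, 0.526, -0.002]
force: [-0.5, -0.4, -0.2]
opening: 0.0849
grasp_force: 0.0
```

Run:
```python
from h import *
s=sense(); print(s["eef_pos"],s["ee_rot"])
c=cam("wrist"); im,d=imaging.snapshot("wrist"); P=cloud("wrist",d,c); np.savez("w2",im=im,P=P); cv2.imwrite("pics/c.png",im[:,:,::-1])
q=P.reshape(-1,3)
for lo in(.03,.038):
    g=q[(abs(q[:,0]-.459)<.075)&(abs(q[:,1]-.186)<.075)&(q[:,2]>lo)&(q[:,2]<.055)]
    print("mag",len(g),cv2.minAreaRect(g[:,:2].astype(np.float32)*1000),np.percentile(g[:,2],[5,50,99]))
for n in("w1","s_side"):
    D=np.load(n+".npz"); q=D["P"].reshape(-1,3); col=D["im"].reshape(-1,3).min(1)
    h=q[(abs(q[:,0]-.65)<.06)&(abs(q[:,1]+.18)<.09)&(q[:,2]>.098)&(q[:,2]<.112)]
    print(n,"housing",len(h),cv2.minAreaRect(h[:,:2].astype(np.float32)*1000),np.median(h[:,2]))
    b=q[(abs(q[:,0]-.53)<.12)&(abs(q[:,1]+.19)<.085)&(q[:,2]>.004)&(q[:,2]<.014)&(col>110)]
    print("base",len(b),cv2.minAreaRect(b[:,:2].astype(np.float32)*1000),np.median(b[:,2]))
    b=q[(abs(q[:,0]-.56)<.08)&(abs(q[:,1]+.19)<.07)&(q[:,2]>.047)&(q[:,2]<.058)&(col>90)]
    print("guides",len(b),cv2.minAreaRect(b[:,:2].astype(np.float32)*1000),np.median(b[:,2]))
```

```text
[0.46327618 0.17290974 0.22908095] [-8.41598273e-04  8.50594722e-01  5.25817290e-01 -2.02178429e-03]
mag 2682 ((457.73736572265625, 190.58447265625), (61.575740814208984, 105.6107177734375), 25.901029586791992) [0.0319444  0.04241632 0.04563235]
mag 2099 ((457.6697082519531, 190.44668579101562), (61.16969680786133, 105.63056182861328), 26.111112594604492) [0.0389033  0.04337475 0.04569204]
w1 housing 5050 ((649.721435546875, -175.4586181640625), (69.01880645751953, 135.4653778076172), 4.641444206237793) 0.10451668260844958
base 5586 ((559.1250610351562, -184.38973999023438), (192.77603149414062, 136.17843627929688), 5.356546878814697) 0.008262234419676377
guides 852 ((570.739013671875, -183.75485229492188), (92.56756591796875, 118.02713775634766), 5.234421253204346) 0.05301684382831738
s_side housing 667 ((651.9859008789062, -180.2379150390625), (66.7221908569336, 132.25022888183594), 5.051281929016113) 0.10205299334014441
base 1030 ((554.4346313476562, -189.44888305664062), (180.45803833007812, 135.8939971923828), 4.962000370025635) 0.006213426666935659
guides 415 ((575.4127807617188, -196.38876342773438), (104.42137908935547, 127.24298858642578), 12.496106147766113) 0.05113369101664276
```

View pics/c.png

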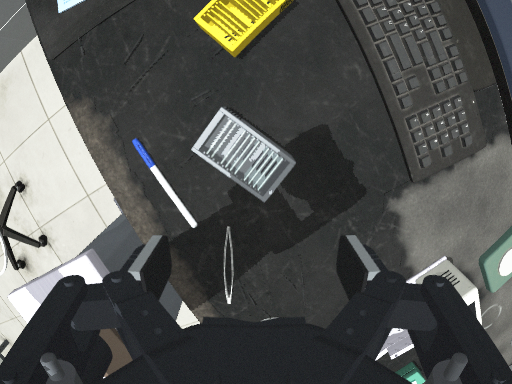

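Grey magazine (px 192–296, 107–202) lies with its head at upper left, yellow look-alike at the top. I spun the wrong way, so I correct that and come above the head end.

Emit:
jog_arm(targets="0.010 -0.010 0.02 -0.12 0.085; 0.020 -0.020 0.04 -0.24 0.085; 0.033 -0.03 0.06 -0.36 0.085; 0.033 -0.0388 0.08 -0.48 0.085; 0.033 -0.0388 0.10 -0.60 0.085; 0.033 -0.0388 0.12 -0.72 0.085; 0.033 -0.0388 0.139 -0.84 0.085; 0.033 -0.0388 0.139 -0.918 0.085; 0.033 -0.0388 0.139 -0.918 0.085; 0.033 -0.0388 0.139 -0.918 0.085")

```text
time: 3.12
eef_pos: [0.4463, 0.2162, 0.0926]
ee_rot: [0.0, 0.534, 0.846, 0.0]
force: [-0.8, 0.1, -0.2]
opening: 0.0847
grasp_force: 0.0
```

```bash
cat >> h.py <<'E'
from scipy.spatial.transform import Rotation as Ro
def to(target,yawx=None):
    "shift in tool axes to world target; spin to bring tool x to yaw (deg)"
    s=sense(); w,x,y,z=s["ee_rot"]; R=Ro.from_quat([x,y,z,w]).as_matrix()
    cur=np.degrees(np.arctan2(R[1,0],R[0,0]))
    print("t",round(s["time"],2),"tcp",np.round(s["eef_pos"],4),"yaw",cur.round(2),"tilt",R[:,2].round(4),"op",s["opening"],"gf",s["grasp_force"],"F",np.round(s["force"],1))
    print("shift",(R.T@(np.array(target)-s["eef_pos"])).round(4), "spin",None if yawx is None else np.radians(cur-yawx).round(4))
E
python3 - <<'E'
from h import *
to([.4434,.2197,0.0],116)
c=cam("wrist"); im,d=imaging.snapshot("wrist"); P=cloud("wrist",d,c); cv2.imwrite("pics/d.png",im[:,:,::-1])
q=P.reshape(-1,3)
g=q[(abs(q[:,0]-.459)<.075)&(abs(q[:,1]-.186)<.075)&(q[:,2]>.036)&(q[:,2]<.05)]
print("mag",len(g),cv2.minAreaRect(g[:,:2].astype(np.float32)*1000))
E
```

```text
t 3.12 tcp [0.4463 0.2162 0.0926] yaw 115.45 tilt [ 5.e-04 -0.e+00 -1.e+00] op 0.0847305055526149 gf 0.0 F [-0.8  0.1 -0.2]
shift [ 0.0044 -0.0012  0.0926] spin -0.0095
mag 6441 ((457.9188232421875, 190.34713745117188), (60.72948455810547, 106.54460906982422), 26.59222412109375)
```

View pics/d.png

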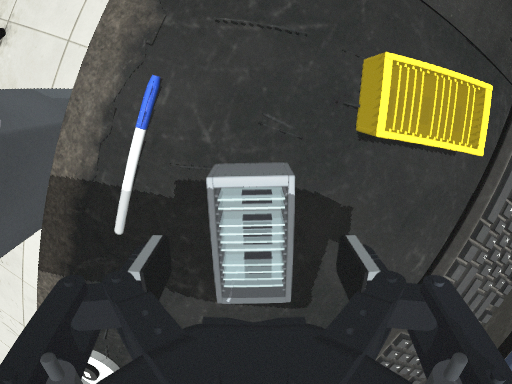

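Aligned over the grey magazine (px 207–295, 165–303), fingers clear on both sides. I descend and close gently.

Emit:
jog_arm(targets="0.004 -0.001 0.03 -0.017 0.085; 0.004 -0.001 0.06 -0.017 0.085; 0.004 -0.001 0.08 -0.017 0.085; 0.004 -0.001 0.091 -0.017 0.085; 0.004 -0.001 0.091 -0.017 0.085; 0.004 -0.001 0.091 -0.017 0.059; 0.004 -0.001 0.091 -0.017 0.059; 0.004 -0.001 0.091 -0.017 0.059; 0.004 -0.001 0.091 -0.017 0.059; 0.004 -0.001 0.091 -0.017 0.059")

```text
time: 4.0
eef_pos: [0.4443, 0.2206, 0.0033]
ee_rot: [0.001, 0.525, 0.851, 0.001]
force: [-0.9, -0.2, 6.9]
opening: 0.0594
grasp_force: 39.1
```

Emit:
jog_arm(targets="0 0 -0.02 0 0.059; 0 0 -0.04 0 0.059; 0 0 -0.06 0 0.059; 0 0 -0.08 0 0.059; 0 0 -0.10 0 0.059; 0 0 -0.12 0 0.059; 0 0 -0.12 0 0.059")

```text
time: 4.58
eef_pos: [0.4452, 0.221, 0.1254]
ee_rot: [0.003, 0.525, 0.851, 0.003]
force: [1.4, 0.1, -1.6]
opening: 0.0595
grasp_force: 39.3
```

```bash
cat >> h.py <<'E'
def held():
    c=cam("wrist"); im,d=imaging.snapshot("wrist"); P=cloud("wrist",d,c); np.savez("held",im=im,P=P)
    s=sense(); w,x,y,z=s["ee_rot"]; R=Ro.from_quat([x,y,z,w]).as_matrix()
    T=(P-s["eef_pos"])@R
    return im,P,T
E
python3 - <<'E'
from h import *
to([.4434,.2197,0.0],116)
im,P,T=held(); cv2.imwrite("pics/e.png",im[:,:,::-1])
i,d=imaging.snapshot("side"); i2,d=imaging.snapshot("scene")
cv2.imwrite("pics/e2.png",np.hstack([cv2.resize(im[:,:,::-1],(400,300)),cv2.resize(i[100:220,180:340,::-1],(400,300))]))
# profile along tool x at |tool y|<25mm: tool z
q=T.reshape(-1,3); 
for a in np.arange(-.1,.05,.01):
    m=(abs(q[:,0]-a)<.005)&(abs(q[:,1])<.035)&(q[:,2]<.09)&(q[:,2]>-.06)
    if m.sum()>10: print(round(a,3),m.sum(),np.percentile(q[m,2],[2,50,98]).round(3))
E
```

```text
t 4.58 tcp [0.4452 0.221  0.1254] yaw 116.65 tilt [ 0.0082  0.0024 -1.    ] op 0.059538020231937695 gf 39.31099891662598 F [ 1.4  0.1 -1.6]
shift [-0.0002 -0.0032  0.1254] spin 0.0114
-0.03 77 [-0.038 -0.034 -0.032]
-0.02 2955 [-0.043 -0.034 -0.023]
-0.01 1043 [-0.044 -0.039 -0.03 ]
-0.0 3547 [-0.045 -0.036 -0.027]
0.01 2709 [-0.059 -0.043 -0.022]
0.02 6286 [-0.044 -0.031 -0.001]
```

View pics/e2.png

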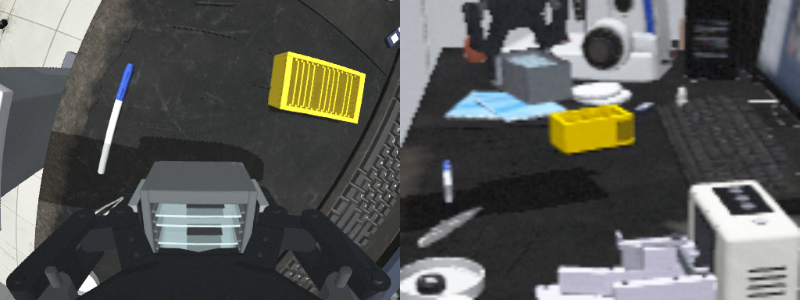

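It is held level like a cantilever. Grip force depends on the commanded opening, so I lower it a bit and loosen gradually, letting the foot swing down.

Emit:
jog_arm(targets="0 0 0.02 0 0.059; 0 0 0.035 0 0.059; 0 0 0.035 0 0.0592; 0 0 0.035 0 0.0592; 0 0 0.035 0 0.0593; 0 0 0.035 0 0.0593; 0 0 0.035 0 0.0593")

```text
time: 5.32
eef_pos: [0.4434, 0.2204, 0.0872]
ee_rot: [0.001, 0.525, 0.851, 0.001]
force: [0.7, -0.5, -3.6]
opening: 0.0598
grasp_force: 39.2
```

```bash
cat >> h.py <<'E'
def prof(T):
    q=T.reshape(-1,3)
    for a in np.arange(-.06,.05,.01):
        m=(abs(q[:,0]-a)<.005)&(abs(q[:,1])<.032)&(q[:,2]<.09)&(q[:,2]>-.075)
        if m.sum()>10: print(round(a,3),m.sum(),np.percentile(q[m,2],[2,50,98]).round(3))
E
python3 - <<'E'
from h import *
to([.4434,.2197,0.0],116)
im,P,T=held(); prof(T)
E
```

```text
t 5.32 tcp [0.4434 0.2204 0.0872] yaw 116.64 tilt [ 1.6e-03  4.0e-04 -1.0e+00] op 0.05977705235496045 gf 39.226670265197754 F [ 0.7 -0.5 -3.6]
shift [-0.0006 -0.0004  0.0872] spin 0.0112
-0.03 50 [-0.036 -0.032 -0.029]
-0.02 2953 [-0.041 -0.032 -0.021]
-0.01 1482 [-0.042 -0.034  0.088]
0.0 4541 [-0.042 -0.032  0.088]
0.01 3464 [-0.075 -0.04   0.088]
0.02 8248 [-0.074 -0.028  0.088]
0.03 990 [0.086 0.087 0.088]
0.04 1054 [0.086 0.087 0.088]
```

Emit:
jog_arm(targets="0 0 0 0 0.0595; 0 0 0 0 0.0595; 0 0 0 0 0.0597; 0 0 0 0 0.0597")

```text
time: 5.7
eef_pos: [0.4428, 0.2202, 0.0865]
ee_rot: [0.0, 0.525, 0.851, 0.0]
force: [-0.0, 0.0, -3.7]
opening: 0.0595
grasp_force: 28.0
```

Emit:
jog_arm(targets="0 0 0 0 0.0599; 0 0 0 0 0.0599; 0 0 0 0 0.06; 0 0 0 0 0.06")

```text
time: 6.03
eef_pos: [0.4427, 0.2202, 0.0863]
ee_rot: [-0.0, 0.525, 0.851, -0.0]
force: [-0.7, 0.1, -3.5]
opening: 0.06
grasp_force: 11.4
```

Run:
```python
from h import *
to([.4434,.2197,0.0],116)
im,P,T=held(); prof(T)
```

```text
t 6.03 tcp [0.4427 0.2202 0.0863] yaw 116.64 tilt [-0. -0. -1.] op 0.05998776646260408 gf 11.37447103857994 F [-0.7  0.1 -3.5]
shift [-0.0008  0.0004  0.0863] spin 0.0112
-0.03 51 [-0.036 -0.032 -0.029]
-0.02 2943 [-0.041 -0.032 -0.021]
-0.01 1467 [-0.042 -0.035  0.087]
0.0 4561 [-0.042 -0.032  0.087]
0.01 3443 [-0.075 -0.041  0.087]
0.02 8252 [-0.074 -0.028  0.087]
0.03 1032 [0.085 0.086 0.088]
0.04 1040 [0.085 0.086 0.088]
```

Emit:
jog_arm(targets="0 0 0 0 0.06005; 0 0 0 0 0.06005; 0 0 0 0 0.0601; 0 0 0 0 0.0601")

```text
time: 6.42
eef_pos: [0.4431, 0.2203, 0.0869]
ee_rot: [0.0, 0.525, 0.851, 0.0]
force: [0.1, 0.6, -1.0]
opening: 0.0602
grasp_force: 0.4
```

Run:
```python
from h import *
to([.4434,.2197,0.0],116)
im,P,T=held(); prof(T)
```

```text
t 6.42 tcp [0.4431 0.2203 0.0869] yaw 116.64 tilt [ 9.e-04  2.e-04 -1.e+00] op 0.06015638256100867 gf 0.40462540928274393 F [ 0.1  0.6 -1. ]
shift [-0.0006 -0.0001  0.0869] spin 0.0112
-0.01 284 [-0.04  -0.027 -0.022]
0.0 3283 [-0.043 -0.025 -0.023]
0.01 4952 [-0.074 -0.022  0.088]
0.02 4857 [-0.074 -0.018  0.088]
0.03 3966 [-0.017 -0.014  0.088]
0.04 1251 [-0.014  0.087  0.088]
```

Run:
```python
from h import *
im=np.load("held.npz")["im"]; i,d=imaging.snapshot("side")
cv2.imwrite("pics/f.png",np.hstack([cv2.resize(im[:,:,::-1],(400,300)),cv2.resize(i[100:220,180:340,::-1],(400,300))]))
```

```text
(no output)
```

View pics/f.png

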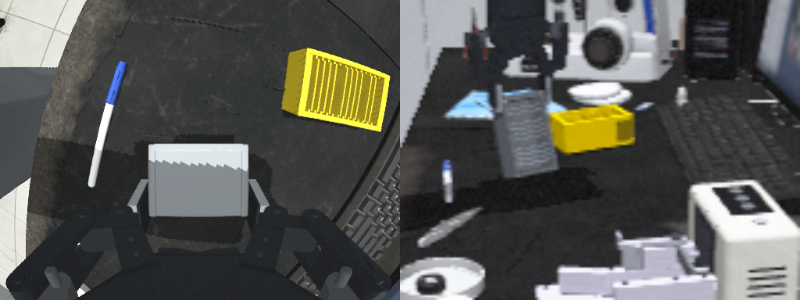

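It swung foot-down and slid to the bench, about 18° short of upright (head face at px 148–248, 145–215 in the left half). That is inside its 24° tipping limit, so a slightly looser cage should let it settle on its foot.

Emit:
jog_arm(targets="0 0 0 0 0.0603; 0 0 0 0 0.0605; 0 0 0 0 0.0608; 0 0 0 0 0.0608; 0 0 0 0 0.0608")

```text
time: 6.93
eef_pos: [0.4429, 0.2203, 0.0865]
ee_rot: [0.0, 0.525, 0.851, 0.0]
force: [-0.2, 0.1, 0.6]
opening: 0.0608
grasp_force: 0.0
```

```bash
cat >> h.py <<'E'
def head(lo=.06):
    im,P,T=held(); s=sense(); t=s["eef_pos"]
    q=P.reshape(-1,3); tq=T.reshape(-1,3)
    m=(np.hypot(*(q[:,:2]-t[:2]).T)<.075)&(abs(tq[:,1])<.0335)&(tq[:,2]<.0)&(tq[:,2]>-.045)&(tq[:,0]>-.04)
    g=q[m]; c=np.median(g,0)
    for _ in range(4):
        A=np.c_[g[:,:2]-c[:2],np.ones(len(g))]; k=np.linalg.lstsq(A,g[:,2],rcond=None)[0]; g=g[abs(A@k-g[:,2])<.004]
    r=cv2.minAreaRect(g[:,:2].astype(np.float32)*1000)
    n=np.array([-k[0],-k[1],1]); n/=np.linalg.norm(n)
    print("head",len(g),r,"z",k[2].round(4),"normal(z axis)",n.round(3)); return im
E
python3 - <<'E'
from h import *
to([.4434,.2197,0.0],116)
im=head()
E
```

```text
t 6.93 tcp [0.4429 0.2203 0.0865] yaw 116.64 tilt [ 4.e-04  2.e-04 -1.e+00] op 0.06080668450961086 gf 0.032864310778677464 F [-0.2  0.1  0.6]
shift [-0.0007  0.0002  0.0865] spin 0.0112
head 12104 ((437.5874938964844, 230.71435546875), (66.92662048339844, 44.141510009765625), 26.883058547973633) z 0.1068 normal(z axis) [-0.136  0.273  0.952]
```

Still leaning 18° on its back edge. I'll carry the head forward with a feather-light pinch until it passes upright, then release.

Emit:
jog_arm(targets="0 0 0 0 0.0601; 0 0 0 0 0.0601; -0.005 0 0 0 0.0601; -0.010 0 0.001 0 0.0601; -0.015 0 0.002 0 0.0601; -0.020 0 0.003 0 0.0601; -0.025 0 0.004 0 0.0601; -0.028 0 0.005 0 0.0601; -0.028 0 0.005 0 0.0605; -0.028 0 0.005 0 0.0605")

```text
time: 7.82
eef_pos: [0.4554, 0.1948, 0.0812]
ee_rot: [0.0, 0.525, 0.851, -0.0]
force: [0.2, -0.6, -0.7]
opening: 0.0605
grasp_force: 0.4
```

Run:
```python
from h import *
to([.4434,.2197,0.0],116)
im=head()
```

```text
t 7.82 tcp [0.4554 0.1948 0.0812] yaw 116.62 tilt [ 0.e+00 -4.e-04 -1.e+00] op 0.06050719863769001 gf 0.3721135016530752 F [ 0.2 -0.6 -0.7]
shift [0.0277 0.0005 0.0812] spin 0.0109
head 10055 ((451.41729736328125, 202.7064971923828), (66.89920806884766, 42.60199737548828), 26.327503204345703) z 0.1052 normal(z axis) [-0.012  0.025  1.   ]
```

Upright now. I open, centre over the head and re-grip firmly 20 mm below the head.

Emit:
jog_arm(targets="0 0 0 0 0.065; 0 0 0 0 0.075; 0 0 0 0 0.075; 0.009 0 0.010 0.004 0.075; 0.009 0 0.021 0.004 0.075; 0.009 0 0.021 0.004 0.075")

```text
time: 8.37
eef_pos: [0.4488, 0.2032, 0.0573]
ee_rot: [-0.002, 0.526, 0.85, -0.002]
force: [0.4, -0.9, 0.0]
opening: 0.0749
grasp_force: 0.0
```

Run:
```python
from h import *
im=head(); to([.4514,.2027,0.06],116.3)
cv2.imwrite("pics/g.png",im[:,:,::-1])
```

```text
head 1459 ((442.2540588378906, 221.12713623046875), (59.172157287597656, 2.3488149642944336), 26.43174171447754) z 0.0823 normal(z axis) [-0.446  0.891  0.08 ]
t 8.42 tcp [0.4493 0.2032 0.0581] yaw 116.46 tilt [-0.0044 -0.001  -1.    ] op 0.0750812391008754 gf 0.0 F [-0.  -0.6 -0.2]
shift [-0.0014  0.0016 -0.0019] spin 0.0028
```

View pics/g.png

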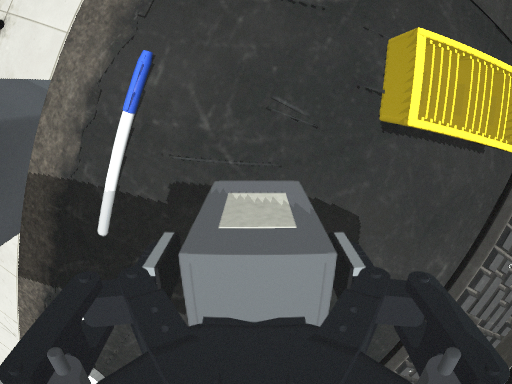

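The magazine stands upright, head face at px (180–335, 252–322), labelled back towards the camera. Now a firm grip and lift, then measure its pose in the hand.

Emit:
jog_arm(targets="0 0 0 0 0.05; 0 0 0 0 0.05; 0 0 0 0 0.05; 0 0 0 0 0.05; 0 0 -0.03 0 0.05; 0 0 -0.06 0 0.05; 0 0 -0.09 0 0.05; 0 0 -0.10 0 0.05; 0 0 -0.10 0 0.05")

```text
time: 9.17
eef_pos: [0.4533, 0.2036, 0.1635]
ee_rot: [0.003, 0.527, 0.85, 0.002]
force: [0.9, -0.4, -4.1]
opening: 0.0594
grasp_force: 67.4
```

```bash
sed -i 's/tq\[:,2\]>-.045/tq[:,2]>-.058/; s/(tq\[:,2\]<.0)/(tq[:,2]<-.033)/' h.py
python3 - <<'E'
from h import *
im=head(); to([.4924-.03,-.1902-.003,0.16],185)
E
```

```text
head 11034 ((451.1902160644531, 203.92364501953125), (66.96939086914062, 39.36238479614258), 25.98420524597168) z 0.2085 normal(z axis) [-0.02   0.018  1.   ]
t 9.22 tcp [0.4517 0.2033 0.1608] yaw 116.41 tilt [ 2.2e-03  5.0e-04 -1.0e+00] op 0.05959024825244294 gf 67.3957371711731 F [-0.2 -0.2 -4.6]
shift [-0.3599 -0.1667  0.0007] spin -1.1972
```

Emit:
jog_arm(targets="-0.037 -0.014 0 -0.12 0.05; -0.074 -0.028 0 -0.24 0.05; -0.111 -0.042 0 -0.36 0.05; -0.148 -0.055 0 -0.48 0.05; -0.185 -0.069 0 -0.60 0.05; -0.222 -0.083 0 -0.72 0.05; -0.259 -0.097 0 -0.84 0.05; -0.296 -0.111 0 -0.96 0.05; -0.333 -0.125 0 -1.08 0.05; -0.37 -0.139 0 -1.197 0.05")

```text
time: 10.05
eef_pos: [0.4866, -0.1617, 0.1568]
ee_rot: [-0.002, 0.003, 1.0, 0.002]
force: [1.5, 0.5, -3.7]
opening: 0.0597
grasp_force: 66.9
```

Run:
```python
from h import *
im=head(); to([.4924,-.1902,0.0675],185.1-360)
cv2.imwrite("pics/i.png",im[:,:,::-1])
P=np.load("held.npz")["P"]; q=P.reshape(-1,3)
for lo,hi in((.098,.112),):
    h=q[(abs(q[:,0]-.65)<.06)&(abs(q[:,1]+.18)<.09)&(q[:,2]>lo)&(q[:,2]<hi)]
    print(len(h),cv2.minAreaRect(h[:,:2].astype(np.float32)*1000) if len(h) else 0)
```

```text
head 10489 ((486.27264404296875, -168.56802368164062), (38.73701858520508, 67.02801513671875), 0.3444645404815674) z 0.2019 normal(z axis) [-0.015 -0.005  1.   ]
t 10.1 tcp [ 0.4879 -0.1689  0.1577] yaw 179.9 tilt [-0.0023 -0.005  -1.    ] op 0.059305202065467785 gf 67.40905165672302 F [ 0.2 -6.4 -2.1]
shift [-0.0047 -0.0208  0.0903] spin 6.1924
0 0
```

View pics/i.png

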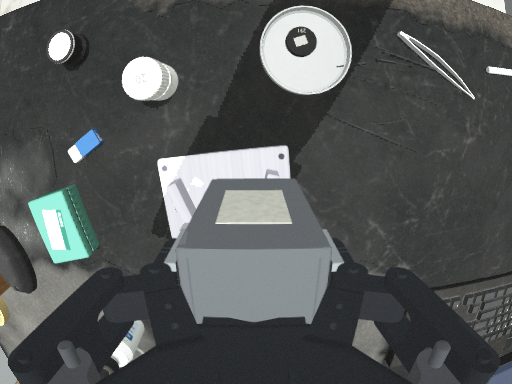

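The base plate's front edge with its corners shows at px (160,160)–(288,148). I let the arm settle and check the alignment against that edge.

Emit:
jog_arm(targets="0 0 0 0 0.05; 0 0 0 0 0.05; 0 0 0 0 0.05")

```text
time: 10.35
eef_pos: [0.4873, -0.1595, 0.1579]
ee_rot: [-0.002, 0.005, 1.0, 0.001]
force: [-0.0, -0.3, -3.7]
opening: 0.0593
grasp_force: 67.4
```

Run:
```python
from h import *
im=head(); to([.4924,-.1902,0.0675],185.1-360)
P=np.load("held.npz")["P"]; q=P.reshape(-1,3); col=im.reshape(-1,3).min(1)
b=q[(abs(q[:,0]-.48)<.06)&(abs(q[:,1]+.19)<.085)&(q[:,2]>.003)&(q[:,2]<.014)&(col>110)]
# front edge: min x per y bin ; side edges
ys=np.arange(-.25,-.13,.005); e=np.array([[y,np.percentile(b[abs(b[:,1]-y)<.003,0],1)] for y in ys if (abs(b[:,1]-y)<.003).sum()>8])
k=np.polyfit(e[:,0],e[:,1],1); print("front edge x at y=-.19",np.polyval(k,-.19),"yaw",-np.degrees(np.arctan(k[0])),"res",np.std(np.polyval(k,e[:,0])-e[:,1]))
f=b[b[:,0]<.50]; print("y ext",np.percentile(f[:,1],[.5,99.5]),"rect",cv2.minAreaRect(f[:,:2].astype(np.float32)*1000))
# loader coords with assumed pose
o=np.array([.584,-.182]); a=np.radians(5.1); u=np.array([np.cos(a),np.sin(a)]); v=np.array([-u[1],u[0]])
L=(b[:,:2]-o); print("loader x min",np.percentile(L@u,.5),"y ext",np.percentile(L@v,[.5,99.5]))
```

```text
head 11097 ((486.9463195800781, -159.37713623046875), (66.9450454711914, 39.20882034301758), 89.45796203613281) z 0.2031 normal(z axis) [-0.019 -0.002  1.   ]
t 10.4 tcp [ 0.4876 -0.1593  0.1585] yaw 179.43 tilt [-0.003  0.002 -1.   ] op 0.05965360826798422 gf 67.42934703826904 F [ 0.2  0.4 -3.9]
shift [-0.0054 -0.031   0.0909] spin 6.1843
front edge x at y=-.19 0.462775352251239 yaw 4.95447520978802 res 0.0001859248854563967
y ext [-0.25860069 -0.12540704] rect ((480.40325927734375, -192.18475341796875), (35.8149528503418, 135.82986450195312), 4.86258602142334)
loader x min -0.12167998779001556 y ext [-0.06783461  0.06602574]
```

Emit:
jog_arm(targets="-0.005 -0.016 0 -0.05 0.05; -0.005 -0.0316 0 -0.096 0.05; -0.005 -0.0316 0.03 -0.096 0.05; -0.005 -0.0316 0.06 -0.096 0.05; -0.005 -0.0316 0.08 -0.096 0.05; -0.005 -0.0316 0.086 -0.096 0.05; -0.005 -0.0316 0.086 -0.096 0.05; -0.005 -0.0316 0.086 -0.096 0.05")

```text
time: 11.07
eef_pos: [0.4938, -0.1919, 0.0749]
ee_rot: [0.0, -0.043, 0.999, -0.0]
force: [0.8, -0.8, -3.6]
opening: 0.0596
grasp_force: 67.7
```

Run:
```python
from h import *
im=head(); to([.4923,-.1908,0.0655],184.93-360)
```

```text
head 11080 ((493.3231506347656, -192.52928161621094), (39.34046936035156, 66.90625762939453), 5.037873268127441) z 0.12 normal(z axis) [-0.021 -0.003  1.   ]
t 11.12 tcp [ 0.4946 -0.1926  0.0759] yaw -175.04 tilt [ 0.0025 -0.0015 -1.    ] op 0.05973814839872263 gf 67.69040107727051 F [ 0.6  0.4 -3. ]
shift [0.0021 0.002  0.0104] spin 0.0005
```

Emit:
jog_arm(targets="0 0.0015 0.003 0 0.05; 0 0.0015 0.006 0 0.05; 0 0.0015 0.008 0 0.05; 0 0.0015 0.008 0 0.05")

```text
time: 11.45
eef_pos: [0.4942, -0.1915, 0.0681]
ee_rot: [0.001, -0.043, 0.999, -0.0]
force: [-0.5, 0.9, 2.8]
opening: 0.0593
grasp_force: 68.2
```

Foot is on the sill. I ease the grip so it stands flat, re-grip, and start sliding in.

Emit:
jog_arm(targets="0 0 0 0 0.061; 0 0 0 0 0.063; 0 0 0 0 0.063; 0 0 0.002 0 0.05; 0 0 0.002 0 0.05; 0 0 0.002 0 0.05; 0 0 0.002 0 0.05")

```text
time: 12.03
eef_pos: [0.4941, -0.1918, 0.0665]
ee_rot: [0.001, -0.043, 0.999, -0.001]
force: [-2.3, 1.3, 8.7]
opening: 0.0598
grasp_force: 64.7
```

Run:
```python
from h import *
im=head(); to([.584-.0498,-.1829-.0043,0.066],184.93-360)
```

```text
head 10542 ((493.79351806640625, -191.71829223632812), (37.66693115234375, 66.90665435791016), 5.14697790145874) z 0.1131 normal(z axis) [-0.027 -0.003  1.   ]
t 12.08 tcp [ 0.4941 -0.1918  0.0665] yaw -175.1 tilt [ 0.0013 -0.0011 -1.    ] op 0.05963847236713204 gf 64.67623114585876 F [-1.6  2.1  9.4]
shift [-0.0403  0.0012  0.0006] spin -0.0005
```

Emit:
jog_arm(targets="-0.006 0.0002 -0.001 0 0.05; -0.012 0.0004 -0.001 0 0.05; -0.018 0.0006 -0.001 0 0.05; -0.024 0.0008 -0.001 0 0.05; -0.030 0.001 -0.001 0 0.05; -0.036 0.0012 -0.001 0 0.05; -0.040 0.0012 -0.001 0 0.05; -0.040 0.0012 -0.001 0 0.05")

```text
time: 12.75
eef_pos: [0.5331, -0.1885, 0.0667]
ee_rot: [-0.001, -0.044, 0.999, -0.002]
force: [-3.2, -5.0, 5.5]
opening: 0.0595
grasp_force: 65.6
```

Emit:
jog_arm(targets="-0.006 0 0 0 0.05; -0.012 0 0 0 0.05; -0.018 0 0 0 0.05; -0.022 0 0 0 0.05; -0.022 0 0 0 0.05")

```text
time: 13.17
eef_pos: [0.5564, -0.187, 0.0667]
ee_rot: [0.001, -0.043, 0.999, -0.003]
force: [-0.5, -5.1, 3.8]
opening: 0.0596
grasp_force: 65.8
```

Run:
```python
from h import *
im=head(); to([.584,-.1829,0.066],184.93-360)
```

```text
head 10508 ((555.44384765625, -186.8171844482422), (37.314029693603516, 66.78658294677734), 4.349985599517822) z 0.1132 normal(z axis) [-0.027  0.002  1.   ]
t 13.22 tcp [ 0.5563 -0.1869  0.0667] yaw -175.04 tilt [ 0.0027 -0.005  -1.    ] op 0.05972995310702877 gf 65.81318378448486 F [-0.1 -5.1  2.6]
shift [-0.0279  0.0016  0.0007] spin 0.0005
```

Emit:
jog_arm(targets="-0.006 0.0004 0 0 0.05; -0.012 0.0006 0 0 0.05; -0.017 0.0008 0 0 0.05; -0.021 0.001 0 0 0.05; -0.024 0.0012 0 0 0.05; -0.024 0.0012 0 0 0.05")

```text
time: 13.72
eef_pos: [0.5785, -0.1844, 0.0668]
ee_rot: [-0.001, -0.044, 0.999, -0.003]
force: [-5.9, -7.2, 7.1]
opening: 0.0597
grasp_force: 65.9
```

Emit:
jog_arm(targets="-0.002 0 0 0 0.05; -0.004 0 0 0 0.05; -0.004 0 0 0 0.05")

```text
time: 13.97
eef_pos: [0.582, -0.1832, 0.0667]
ee_rot: [-0.002, -0.044, 0.999, -0.002]
force: [-6.2, -5.6, 8.8]
opening: 0.0594
grasp_force: 66.0
```

Run:
```python
from h import *
im=head(); to([.584,-.1829,0.066],184.93-360)
cv2.imwrite("pics/j.png",im[:,:,::-1])
for k in("catch","catch_nose"): print(imaging.find_in("wrist",k)[:2])
```

```text
head 10532 ((581.486328125, -183.13023376464844), (37.11638641357422, 66.85918426513672), 5.14885139465332) z 0.1133 normal(z axis) [-0.02   0.001  1.   ]
t 14.02 tcp [ 0.582  -0.1832  0.0667] yaw -175.02 tilt [-0.003  -0.0038 -1.    ] op 0.0591657522715294 gf 66.01081609725952 F [-7.2 -3.9  7.6]
shift [-0.002   0.0002  0.0007] spin 0.0009
[{'bbox': [297.3, 160.8, 58.9, 69.9], 'score': 0.89}]
[{'bbox': [295.4, 160.1, 61.5, 70.8], 'score': 0.68}]
```

View pics/j.png

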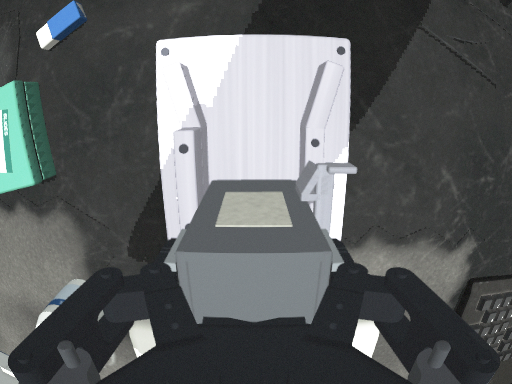

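The magazine is nearly home between the guides. The catch (px 297–355, 161–230) still lies along its wall, so I push a few mm further.

Emit:
jog_arm(targets="-0.002 0 0 0 0.05; -0.003 0 0 0 0.05; -0.004 0 0 0 0.05; -0.004 0 0 0 0.05")

```text
time: 14.45
eef_pos: [0.5844, -0.1826, 0.0668]
ee_rot: [-0.004, -0.044, 0.999, -0.001]
force: [-12.5, -4.6, 11.7]
opening: 0.059
grasp_force: 66.4
```

Emit:
jog_arm(targets="-0.001 0 0 0 0.05; -0.002 0 0 0 0.05; -0.002 0 0 0 0.05")

```text
time: 14.7
eef_pos: [0.5847, -0.1826, 0.0669]
ee_rot: [-0.007, -0.044, 0.999, -0.001]
force: [-17.1, -5.2, 15.5]
opening: 0.0593
grasp_force: 66.8
```

Run:
```python
from h import *
im=head(); to([.584,-.1829,0.066],184.93-360)
cv2.imwrite("pics/k.png",cv2.resize(im[140:270,180:370,::-1],(760,520)))
```

```text
head 10500 ((584.7481079101562, -182.4926300048828), (37.104820251464844, 66.7778091430664), 5.0672287940979) z 0.1136 normal(z axis) [-0.009 -0.     1.   ]
t 14.75 tcp [ 0.5848 -0.1826  0.0669] yaw -174.9 tilt [-0.0128 -0.0028 -0.9999] op 0.05948177093832424 gf 66.81943416595459 F [-18.7  -4.2  15.6]
shift [ 0.0008 -0.0003  0.0009] spin 0.003
```

View pics/k.png

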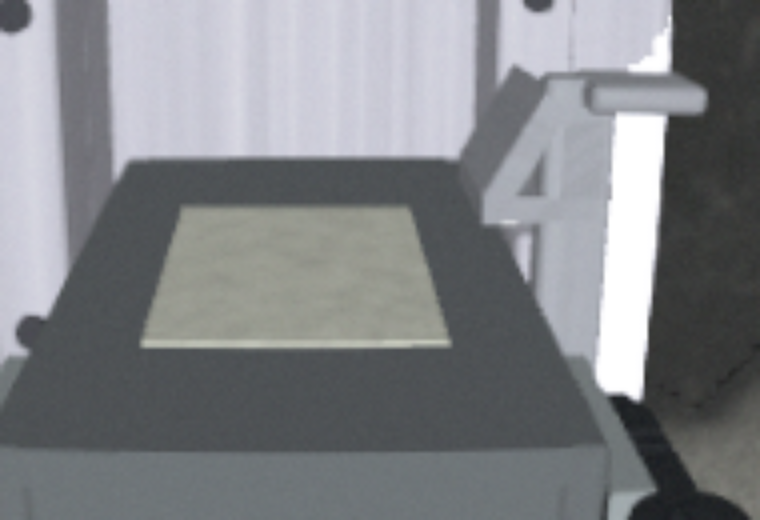

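The catch nose sits right at the back edge (crop px 485,218), which is not clearly closed. The magazine is pressed down with 15 N and tilting slightly forward. I relieve the downward force and push on.

Emit:
jog_arm(targets="0 0 -0.001 0 0.05; 0 0 -0.002 0 0.05; -0.001 0 -0.002 0 0.05; -0.002 0 -0.002 0 0.05; -0.003 0 -0.002 0 0.05; -0.003 0 -0.002 0 0.05")

```text
time: 15.25
eef_pos: [0.5851, -0.1825, 0.0671]
ee_rot: [-0.01, -0.045, 0.999, -0.001]
force: [-20.3, -6.2, 12.9]
opening: 0.0595
grasp_force: 66.5
```

Run:
```python
from h import *
im=head(); to([.584,-.1829,0.066],184.93-360)
P=np.load("held.npz")["P"]; q=P.reshape(-1,3)
o=np.array([.584,-.1829]); a=np.radians(4.93); u=np.array([np.cos(a),np.sin(a)]); v=np.array([-u[1],u[0]])
X=(q[:,:2]-o)@u; Y=(q[:,:2]-o)@v
for z in(.055,.065,.075,.085,.095,.105):
    m=(abs(q[:,2]-z)<.004)&(abs(Y)<.02)&(X>-.05)&(X<0)
    if m.sum()>10: print("back",z,m.sum(),np.median(X[m]).round(4))
m=(q[:,2]>.045)&(q[:,2]<.068)&(X>-.05)&(X<-.018)&(Y>.018)&(Y<.06)
for xx in np.arange(-.046,-.018,.003):
    k=m&(abs(X-xx)<.0015)
    if k.sum()>3: print("catch x",xx.round(3),k.sum(),"ymin",np.percentile(Y[k],3).round(4),"z",np.median(q[k,2]).round(3))
```

```text
head 10490 ((585.6766357421875, -182.37759399414062), (37.717079162597656, 66.86799621582031), 5.290572166442871) z 0.1139 normal(z axis) [-0.002 -0.001  1.   ]
t 15.3 tcp [ 0.5852 -0.1825  0.0671] yaw -174.87 tilt [-0.0196 -0.0026 -0.9998] op 0.05940601974264406 gf 66.53424382209778 F [-20.2  -6.4  13.5]
shift [ 0.0012 -0.0003  0.0011] spin 0.0034
back 0.055 328 -0.0183
back 0.065 397 -0.018
back 0.075 479 -0.0177
back 0.085 587 -0.0174
back 0.095 760 -0.0165
back 0.105 895 -0.0162
catch x -0.043 146 ymin 0.0348 z 0.061
catch x -0.04 245 ymin 0.0329 z 0.064
catch x -0.037 169 ymin 0.0309 z 0.06
catch x -0.034 169 ymin 0.0292 z 0.06
catch x -0.031 186 ymin 0.0279 z 0.06
catch x -0.028 185 ymin 0.026 z 0.06
catch x -0.025 208 ymin 0.0256 z 0.06
catch x -0.022 135 ymin 0.0257 z 0.06
catch x -0.019 170 ymin 0.0199 z 0.058
```

The catch's inner face measures y = 25.6 mm at x = −22…−25 mm, which matches closed (25.5). The magazine's back is at x ≈ −18 mm, against the end stops past the hook. I ease off, release and go up.

Emit:
jog_arm(targets="0.002 0 0 0 0.05; 0.004 0 0 0 0.05; 0.005 0 0 0 0.056; 0.005 0 0 0 0.060; 0.005 0 0 0 0.063; 0.005 0 0 0 0.068; 0.005 0 0 0 0.072; 0.005 0 0 0 0.072")

```text
time: 15.97
eef_pos: [0.587, -0.1803, 0.0672]
ee_rot: [0.0, -0.043, 0.999, 0.0]
force: [0.1, -0.9, 0.4]
opening: 0.0722
grasp_force: 0.0
```

Emit:
jog_arm(targets="0 0 -0.02 0 0.072; 0 0 -0.05 0 0.072; 0 0 -0.09 0 0.08; 0.04 0 -0.13 0 0.08; 0.07 0 -0.15 0 0.08; 0.07 0 -0.15 0 0.08; 0.07 0 -0.15 0 0.08; 0.07 0 -0.15 0 0.08")

```text
time: 16.63
eef_pos: [0.5171, -0.1865, 0.2172]
ee_rot: [0.001, -0.043, 0.999, -0.0]
force: [0.9, -0.3, -1.2]
opening: 0.0799
grasp_force: 0.0
```

Run:
```python
from h import *
s=sense(); print(s["time"],s["eef_pos"],s["force"])
im,P,T=held(); q=P.reshape(-1,3); cv2.imwrite("pics/l.png",im[:,:,::-1])
o=np.array([.584,-.1829]); a=np.radians(4.93); u=np.array([np.cos(a),np.sin(a)]); v=np.array([-u[1],u[0]])
X=(q[:,:2]-o)@u; Y=(q[:,:2]-o)@v
for z in(.025,.035,.045,.055,.065,.075,.085,.095,.105):
    m=(abs(q[:,2]-z)<.004)&(abs(Y)<.02)&(X>-.05)&(X<0)
    if m.sum()>10: print("back",z,m.sum(),np.median(X[m]).round(4))
m=(q[:,2]>.109)&(q[:,2]<.118)&(abs(X)<.03)&(abs(Y)<.035); print("head",cv2.minAreaRect(np.c_[X,Y][m].astype(np.float32)*1000),np.median(q[m,2]))
m=(q[:,2]>.045)&(q[:,2]<.068)&(X>-.05)&(X<-.018)&(Y>.018)&(Y<.06)
for xx in np.arange(-.046,-.018,.003):
    k=m&(abs(X-xx)<.0015)
    if k.sum()>3: print("catch x",xx.round(3),k.sum(),"ymin",np.percentile(Y[k],3).round(4))
```

```text
16.6333 [ 0.51711475 -0.18645857  0.21723334] [ 0.9004672  -0.3221568  -1.23998033]
back 0.025 80 -0.023
back 0.035 66 -0.0229
back 0.045 80 -0.0234
back 0.055 96 -0.0233
back 0.065 108 -0.0233
back 0.075 114 -0.0233
back 0.085 125 -0.0232
back 0.095 141 -0.0227
back 0.105 149 -0.0226
head ((-0.8957653045654297, 0.43160438537597656), (61.03204345703125, 44.476802825927734), 89.39518737792969) 0.11345470957358933
catch x -0.043 63 ymin 0.0352
catch x -0.04 67 ymin 0.033
catch x -0.037 36 ymin 0.0308
catch x -0.034 42 ymin 0.0292
catch x -0.031 42 ymin 0.0277
catch x -0.028 50 ymin 0.0261
catch x -0.025 51 ymin 0.0256
catch x -0.022 105 ymin 0.0187
catch x -0.019 21 ymin 0.0327
```

View pics/l.png

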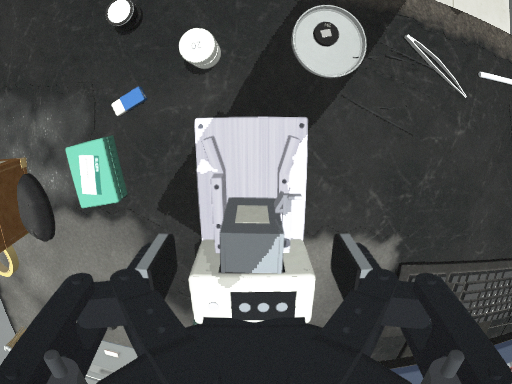

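The magazine (px 222–285, 198–272) stands upright against the housing, its back about 1 mm from nominal at the closed catch (px 285,205). It holds by itself with the gripper clear and the bystanders untouched. Handing in.

```bash
python3 -c "
from h import *
print(ticket.finish_job())"
```

```text
the job is handed in; nothing more can be done
None
```

The magazine is loaded in the slide loader: upright, open side to the housing, catch measured closed behind it and staying put by itself, and the job is handed in at about 17 s of the 64 s allowed.

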